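# Fetch the hub parts from behind the bottles

### The arm

A 6-joint arm with a two-finger parallel gripper is mounted at the origin on the work surface. World frame = base frame: x ahead of the robot, y to its left, z up, the work surface at z = 0. Lengths are in m, angles in rad, forces in N, time in s.
With the tool pointing down it reaches from about 0.25 to 0.775 m from the base axis. Payload 4 kg.
Tool frame: the origin (TCP) lies at the very end of the fingers, on their centre line; the grasp point (between the pads) lies 19 mm behind it; z points along the fingers, y is the line along which they close (so a half turn about z gives the same grasp; the last joint's range is limited). The gripper opens to 85 mm and grips with 20 to 120 N. Pads are 22 mm wide; open, the fingers measure 114 mm over their backs; the gripper's body (76 mm by 85 mm) begins 54 mm behind the grasp point. The pads swing forward as they close: fully open they stand 13 mm farther back than shut.
Start: joints at [1.032, 0.087, 1.371, -0, 1.684, -0.103], TCP at [0.232, 0.499, 0.231] pointing down, gripper open.
Joint ranges: [-3.1, 3.1], [-0.76, 2.03], [0.27, 2.55], [-1.08, 4.22], [0.17, 2.65], [-2.57, 2.57]. Speed limits (rad/s): [2.79, 2.79, 3.14, 3.14, 3.14, 3.14].

### API

Orientations are given as a 3x3 rotation matrix whose columns are the frame's x, y, z axes.
In Python, from rig import robot, eyes, order gives the robot as it stands.
- The arm moves only by the shell command python3 -m jog 'ROWS' [OPENING] [FORCE]. ROWS is JSON, a list that holds one entry, the list of rows, each a list of 6 numbers: the shift along the tool's x, y, z scaled (see below), then the turn, a rotation vector about the tool's x, y, z scaled (see below). In form: [[[x, y, z, wx, wy, wz], ...]]. A call has 1 to 12 rows; each row shifts and turns the commanded pose from where the row before left it, along the tool's axes as they then stand; what a row does not reach is not made up. The controller multiplies each number of a shift by 0.2 m and each number of a turn by 90 degrees. A row lasts 1/12 s, in which the tool goes at most 41.7 mm and 7.16 degrees, less where a joint would pass 70% of its speed; a pose out of reach is approached as far as the arm can. A call with a number of a shift or a turn outside -1 to 1 is refused whole. A call with a gripper value outside its range is refused whole. OPENING is the opening, from 0 (shut) to 1 (fully open), set as the call begins (- or left out, the last holds). The fingers move at their own pace and stop on an object; FORCE is the grip in N (left out, the last holds). Time passes only in rows, so rows that do not move let the fingers close. It gives the time, the measured TCP pose, the force, the opening and the grip force at its end, in the units of the state.
- robot.get_state(): the state, without advancing time (a new reading comes with each control period).
- eyes.read_camera(name): name is "scene" or "top" or "wrist"; returns a dict with "pixels" (384x512x3 uint8, red, green, blue), "fov_y" (degrees; the focal length in pixels is half the picture's height over the tangent of half this angle, whatever the lens; pixels are square), "cx", "cy" (the principal point, pixels), "cam_to_world" (4x4, takes a point from camera to world coordinates); the wrist camera has in their place "mount" (4x4, takes a point from camera to tool coordinates, whose origin is the TCP and whose axes are the flange's). Camera axes: x right, y down, z forward; pixel columns grow to the right and rows downward; lengths in m; the calibration is good to about 2 mm. A picture is of the moment at which its call begins: read the wrist's pose just before it. There is no depth.
- order.hand_in(): hands the job in; it is judged then, once.
The state is a dict: "t": time; "joint_pos": joint angles; "qvel": joint speeds; "joint_torque": joint torques, N m; "position": TCP position; "orientation": TCP orientation; "ft_force": force on the tool from outside, world axes, zero at the start; "moment": the same for the moment, N m; "finger_gap": finger opening in m; "gripper_force": force on a finger pad.
Only numpy, scipy, OpenCV 4.12 (cv2) and the standard library are available. Lean on these libraries where they do the work, as an engineer would, in place of code of your own. Each camera call takes 0.05 s, during which the arm holds its last target. There are 200 camera calls.

### The job

Two small bike parts, a freehub and a bearing cup, stand in the red parts tray behind a spray can and an oil bottle. First move the can and the bottle out to the blue bench mat; with both standing there, put the two parts into the light cardboard box, one upright in the middle of each compartment so that it is evenly loaded, without shifting or tipping the box. Last, put the can and the bottle back, each where it stood at the start; keep all of them upright and leave the cassette, screwdriver and spanner alone.

Things in the scene. Friction and masses are not known exactly. Their poses are not given: they have to be found in the camera images.
- spray_can_center (a point): Spray can of bare aluminium with a black cap: diameter 50, height 130 (straight body up to 100, then a narrow shoulder and a cap of diameter 43), 0.17 kg. Point on its axis, half-way up (65 above its underside); z up along the axis. A grasp about 20 above this point leaves room for a gripper over the cap. Starts upright in the front row of the tray, left or right.
- oil_bottle_center (a point): White plastic oil bottle with a pointed nozzle: diameter 42, height 130 (straight body up to 100, then shoulder and nozzle), 0.12 kg. Point on its axis, half-way up (65 above its underside); z up along the axis. A grasp about 20 above this point is good. Starts upright in the front row of the tray, left or right, beside the can (axes about 110 apart).
- freehub_center (a point): Freehub: splined steel cylinder standing upright, diameter 34, height 50, 0.15 kg. Point on its axis half-way up (25 above its underside); z up. Starts in the back row of the tray, about 58 behind a bottle or can; while that stands, a gripper from above has no room.
- bearing_cup_center (a point): Bearing cup standing upright, height 44, 0.12 kg: lower barrel of diameter 38 and 24 high, above it a notched aluminium ring of diameter 50 and 20 high, by which it is gripped. Point on its axis half-way up (22 above its underside; the ring's middle is 12 above this point); z up. Starts in the back row of the tray, beside the freehub (axes about 110 apart).
- tray: Red steel parts tray, fixed, 160 along its x by 260 along its y, floor 4 thick, walls 4 thick: back (+x) and sides 30 high, front lip (-x) 12 high. Origin at the centre of its underside. Front row at x about -30, back row at x about +28; places at y about +55 and -55.
- mat: Blue bench mat, fixed, 240 along its x by 130 along its y, 4 thick; origin at the centre of its underside. The side area for the can and the bottle, which must both stand with their axes over it.
- carton: Light open cardboard box, loose, 70 g, 230 along its x by 118 along its y, 45 high, walls and floor 4 thick, a full-height divider across the middle (x = 0) makes two compartments of 109 by 110. Origin at the centre of its underside, z up; compartment middles at x = +56.5 and -56.5, y = 0.
- cassette: Bystander: sprocket cassette lying flat, cone of steel discs, diameter 110, height 30; origin at the centre of its underside. Leave alone.
- screwdriver: Bystander: screwdriver with a red handle lying on the bench beyond the work, to the right. Leave alone.
- spanner: Bystander: steel spanner lying on the bench beyond the work. Leave alone.
Things that resemble listed ones, but are neither listed nor needed, are in the scene too. Leave any green or purple look-alike of the part that bears freehub_center alone.

How it is judged:
On the way, in this order (a step that is already met when the one before it is completed fails the run):
1. the can and the bottle both stand upright on the mat, let go (x of spray_can_center in the frame of mat between -0.12 and 0.12 m and y of spray_can_center in the frame of mat between -0.065 and 0.065 m and z of spray_can_center in the frame of mat between 0.06 and 0.076 m and x of oil_bottle_center in the frame of mat between -0.12 and 0.12 m and y of oil_bottle_center in the frame of mat between -0.065 and 0.065 m and z of oil_bottle_center in the frame of mat between 0.06 and 0.076 m and angle between each of spray_can_center, oil_bottle_center's own z axis and vertical below 0.12 rad and contact force between the fingers and spray_can below 0.3 N and contact force between the fingers and oil_bottle below 0.3 N and linear speed of each of spray_can, oil_bottle below 0.02 m/s), for 0.2 s.
2. one part stands in the middle of each compartment, let go, while the can and the bottle still stand on the mat (((x of freehub_center in the frame of carton between 0.0415 and 0.0715 m and y of freehub_center in the frame of carton between -0.015 and 0.015 m and z of freehub_center in the frame of carton below 0.035 m and x of bearing_cup_center in the frame of carton between -0.0715 and -0.0415 m and y of bearing_cup_center in the frame of carton between -0.015 and 0.015 m and z of bearing_cup_center in the frame of carton below 0.032 m) or (x of freehub_center in the frame of carton between -0.0715 and -0.0415 m and y of freehub_center in the frame of carton between -0.015 and 0.015 m and z of freehub_center in the frame of carton below 0.035 m and x of bearing_cup_center in the frame of carton between 0.0415 and 0.0715 m and y of bearing_cup_center in the frame of carton between -0.015 and 0.015 m and z of bearing_cup_center in the frame of carton below 0.032 m)) and angle between each of freehub_center, bearing_cup_center's own z axis and vertical below 0.12 rad and contact force between the fingers and freehub below 0.3 N and contact force between the fingers and bearing_cup below 0.3 N and linear speed of each of freehub, bearing_cup below 0.02 m/s and x of spray_can_center in the frame of mat between -0.12 and 0.12 m and y of spray_can_center in the frame of mat between -0.065 and 0.065 m and z of spray_can_center in the frame of mat between 0.06 and 0.076 m and x of oil_bottle_center in the frame of mat between -0.12 and 0.12 m and y of oil_bottle_center in the frame of mat between -0.065 and 0.065 m and z of oil_bottle_center in the frame of mat between 0.06 and 0.076 m), for 0.2 s.
At the end, for the whole second after the job is handed in: Freehub and bearing cup stand on the box floor in different compartments, each within 15 mm of its middle in x and y; can and bottle stand within 15 mm of where each started; the box is level and within 20 mm of its start; all upright, released and at rest (((x of freehub_center in the frame of carton between 0.0415 and 0.0715 m and y of freehub_center in the frame of carton between -0.015 and 0.015 m and z of freehub_center in the frame of carton below 0.035 m and x of bearing_cup_center in the frame of carton between -0.0715 and -0.0415 m and y of bearing_cup_center in the frame of carton between -0.015 and 0.015 m and z of bearing_cup_center in the frame of carton below 0.032 m) or (x of freehub_center in the frame of carton between -0.0715 and -0.0415 m and y of freehub_center in the frame of carton between -0.015 and 0.015 m and z of freehub_center in the frame of carton below 0.035 m and x of bearing_cup_center in the frame of carton between 0.0415 and 0.0715 m and y of bearing_cup_center in the frame of carton between -0.015 and 0.015 m and z of bearing_cup_center in the frame of carton below 0.032 m)) and angle between each of freehub_center, bearing_cup_center, spray_can_center, oil_bottle_center's own z axis and vertical below 0.12 rad and distance of each of spray_can_center, oil_bottle_center from where it was at the start of the episode below 0.015 m and distance of carton from where it was at the start of the episode below 0.02 m and angle between carton's own z axis and vertical below 0.06 rad and linear speed of each of spray_can, oil_bottle, freehub, bearing_cup, carton below 0.02 m/s); the robot touches nothing.
It fails at once if the can, the bottle or a part is tipped more than about 35 degrees (angle between any of spray_can_center, oil_bottle_center, freehub_center, bearing_cup_center's own z axis and vertical above 0.6 rad).
It fails at once if the box is tipped more than about 15 degrees (angle between carton's own z axis and vertical above 0.26 rad).
It fails at once if a bystander is moved more than 20 mm (distance of any of cassette, screwdriver, spanner from where it was at the start of the episode above 0.02 m).
It also fails if it takes over 144 s, if anything falls off the work surface, if the arm or the gripper's body presses on something with over 40 N, if the wrist force passes 120 N, or if a joint passes its speed limit or range.

## Working session

There is one attempt and no reset: what is moved stays moved. The work goes in short steps, Python scripts to look and compute and a shell command to move; the robot and the scene stay as the last step left them, time stands still between calls to the robot, and variables do not carry over. Pictures are saved under pics/ and viewed, at most 14 in all, crops included, and the job is handed in when it is done.

```bash
ls; mkdir -p pics
cat > h.py <<'E'
import numpy as np, cv2, json
from rig import robot, eyes, order
def cam(n):
    s=robot.get_state(); c=eyes.read_camera(n); im=np.array(c["pixels"]); 
    f=im.shape[0]/2/np.tan(np.radians(c["fov_y"])/2)
    if "cam_to_world" in c: T=np.array(c["cam_to_world"])
    else:
        W=np.eye(4); W[:3,:3]=s["orientation"]; W[:3,3]=s["position"]; T=W@np.array(c["mount"])
    return im,f,c["cx"],c["cy"],T
def ray(C,u,v,z):
    im,f,cx,cy,T=C; d=T[:3,:3]@np.array([(u-cx)/f,(v-cy)/f,1]); o=T[:3,3]
    return o+d*(z-o[2])/d[2]
def proj(C,p):
    im,f,cx,cy,T=C; q=T[:3,:3].T@(np.array(p)-T[:3,3]); return np.array([cx+f*q[0]/q[2],cy+f*q[1]/q[2]])
def save(C,n): cv2.imwrite("pics/"+n,cv2.cvtColor(C[0],cv2.COLOR_RGB2BGR))
E
python3 - <<'E'
from h import *
for n in ("scene","top","wrist"):
    C=cam(n); save(C,n+"0.png"); print(n,C[1:4],C[4].round(3).tolist())
s=robot.get_state(); print({k:np.round(v,3).tolist() for k,v in s.items()})
E
```

```text
pics
scene (np.float64(433.7061706845242), 247.8742816602309, 189.80047954752936) [[-0.066, 0.629, -0.775, 1.435], [0.998, 0.024, -0.065, 0.047], [-0.022, -0.777, -0.629, 0.767], [0.0, 0.0, 0.0, 1.0]]
top (np.float64(360.0232393044542), 254.83553538954308, 191.4387202042093) [[-0.009, -0.998, 0.065, 0.521], [-1.0, 0.008, -0.02, -0.017], [0.02, -0.066, -0.998, 0.991], [0.0, 0.0, 0.0, 1.0]]
wrist (np.float64(328.7836063424755), 261.48245679089615, 188.6627383334403) [[0.423, 0.874, 0.238, 0.172], [0.906, -0.407, -0.113, 0.528], [-0.002, 0.264, -0.965, 0.374], [0.0, 0.0, 0.0, 1.0]]
{'t': 0.15, 'joint_pos': [1.032, 0.088, 1.372, -0.0, 1.684, -0.103], 'qvel': [0.001, -0.001, -0.006, 0.0, -0.001, 0.001], 'joint_torque': [0.002, -35.238, -31.368, -0.0, 0.008, 0.0], 'position': [0.232, 0.498, 0.23], 'orientation': [[-0.907, 0.422, -0.001], [0.422, 0.907, -0.001], [0.0, -0.002, -1.0]], 'ft_force': [0.114, -1.156, 0.428], 'moment': [0.01, -0.043, -0.006], 'gripper_force': 0.0, 'finger_gap': 0.086}
```

View pics/scene0.png

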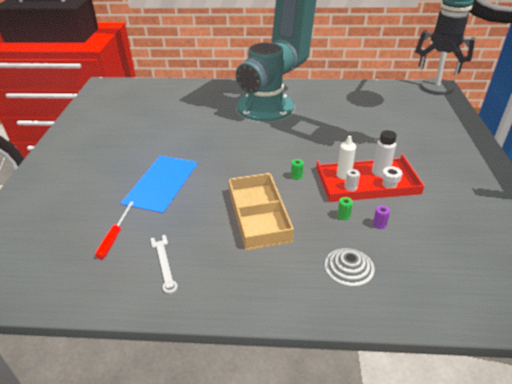

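View pics/top0.png

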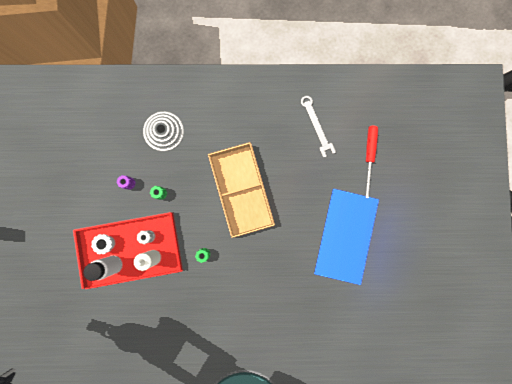

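The scene and top views agree. In the top view, the can (95,271) and bottle (147,261) are in the tray's front row. The cup (102,244) is behind the can and the freehub (145,237) is behind the bottle. The carton is near (241,190), the mat near (347,237), and green/purple decoys are nearby.

Run:
```python
from h import *
C=cam("top"); im=C[0]
hsv=cv2.cvtColor(im,cv2.COLOR_RGB2HSV)
def big(m): 
    cs,_=cv2.findContours(m.astype(np.uint8),cv2.RETR_EXTERNAL,cv2.CHAIN_APPROX_NONE); return max(cs,key=cv2.contourArea)
H,S,V=cv2.split(hsv)
ms={"mat":((H>100)&(H<125)&(S>150)&(V>100),.004),"carton":((H>10)&(H<25)&(S>80)&(V>90),.045)}
ms["carton"][0][:100]=0
for n,(m,z) in ms.items():
    r=cv2.minAreaRect(big(m)); b=cv2.boxPoints(r); w=np.array([ray(C,*p,z) for p in b])
    print(n,r,w.round(3).tolist(),w.mean(0).round(4),[np.linalg.norm(w[i]-w[i-1]).round(3) for i in range(4)])
big_=cv2.resize(im[205:295,65:215],None,fx=5,fy=5,interpolation=cv2.INTER_CUBIC)
D=cam("scene"); b2=cv2.resize(D[0][125:205,285:435],None,fx=5,fy=5,interpolation=cv2.INTER_CUBIC)
cv2.imwrite("pics/a.png",big_[...,::-1]);cv2.imwrite("pics/b.png",b2[...,::-1])
```

```text
mat ((346.3647155761719, 236.35882568359375), (47.50777053833008, 87.9653091430664), 12.528807640075684) [[0.36, -0.194, 0.004], [0.593, -0.252, 0.004], [0.563, -0.38, 0.004], [0.33, -0.32, 0.004]] [ 0.4615 -0.2867  0.004 ] [np.float64(0.129), np.float64(0.24), np.float64(0.131), np.float64(0.241)]
carton ((240.80189514160156, 189.5565948486328), (87.77338409423828, 45.741065979003906), 74.05460357666016) [[0.684, 0.09, 0.045], [0.717, -0.026, 0.045], [0.493, -0.088, 0.045], [0.462, 0.028, 0.045]] [0.5893 0.001  0.045 ] [np.float64(0.231), np.float64(0.121), np.float64(0.232), np.float64(0.12)]
```

View pics/a.png

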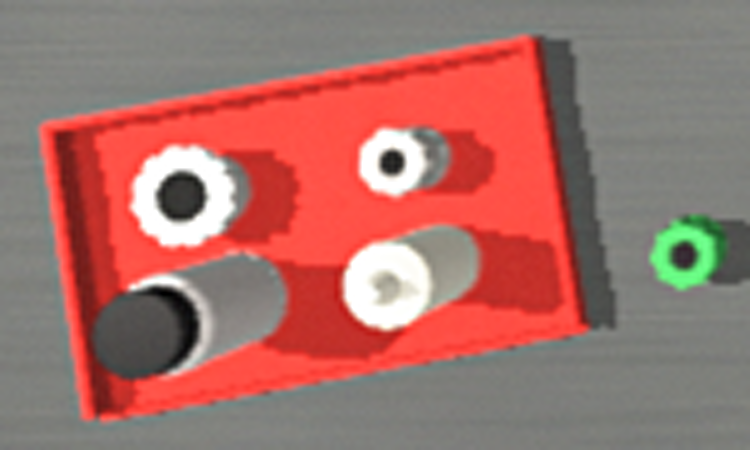

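View pics/b.png

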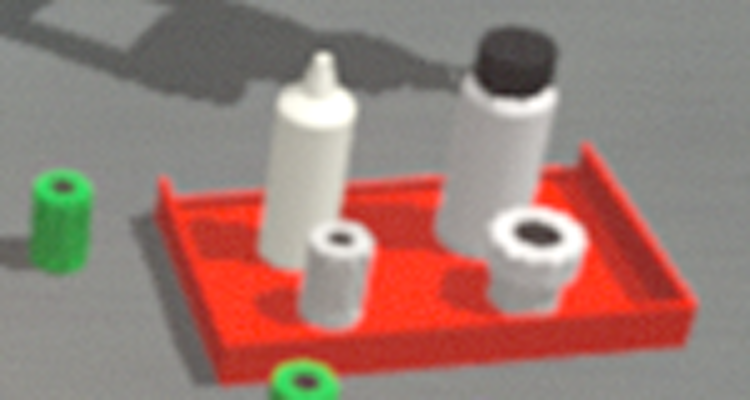

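The crops show the can's cap top at top (94,272) and scene (388,134), and the bottle shoulder at top (142,262). The cup ring is at top (101,244) and the freehub at top (143,237), and both stand clear.

Run:
```python
from h import *
C=cam("top"); D=cam("scene")
t=lambda X,Y:((X+.5)/5-.5+65,(Y+.5)/5-.5+205)
s=lambda X,Y:((X+.5)/5-.5+285,(Y+.5)/5-.5+125)
P={}
for n,a,za,b,zb in [("can",(145,335),.134,(517,44),.134),("bottle",(388,284),.104,(323,54),.134),("cup",(183,196),.048,(537,233),.048),("hub",(391,161),.054,(341,236),.054)]:
    pa=ray(C,*t(*a),za);pb=ray(D,*s(*b),zb);print(n,pa.round(4),pb.round(4)); P[n]=(pa+pb)/2
for a,b in [("can","bottle"),("cup","hub"),("can","cup"),("bottle","hub")]:print(a,b,np.linalg.norm((P[a]-P[b])[:2]))
for n,X,z in [("FL",(95,415),.012),("FR",(585,328),.012),("BR",(536,38),.03),("BL",(43,125),.03)]: print(n,ray(C,*t(*X),z).round(4))
# carton corners in scene
m=cv2.inRange(cv2.cvtColor(D[0],cv2.COLOR_RGB2HSV),(10,80,90),(25,255,255));m[:170]=0;m[255:]=0;m[:,:220]=0;m[:,300:]=0
cs,_=cv2.findContours(m,0,cv2.CHAIN_APPROX_NONE);c=max(cs,key=cv2.contourArea);q=cv2.approxPolyDP(cv2.convexHull(c),3,True)[:,0]
print([(p.tolist(),ray(D,*p,.045).round(3).tolist()) for p in q])
```

```text
can [0.3931 0.3435 0.134 ] [0.3959 0.3478 0.134 ]
bottle [0.4116 0.2398 0.104 ] [0.4093 0.2417 0.134 ]
cup [0.4509 0.3616 0.048 ] [0.4524 0.3636 0.048 ]
hub [0.468  0.2534 0.054 ] [0.4671 0.2547 0.054 ]
can bottle 0.10607786176745632
cup hub 0.10971559419585922
can cup 0.059590056697563745
bottle hub 0.0586384320202529
FL [0.3333 0.4203 0.012 ]
FR [0.3757 0.1613 0.012 ]
BR [0.5308 0.1846 0.03  ]
BL [0.4874 0.4426 0.03  ]
[([269, 173], [0.469, 0.026, 0.045]), ([292, 225], [0.675, 0.087, 0.045]), ([292, 241], [0.728, 0.086, 0.045]), ([245, 249], [0.758, -0.02, 0.045]), ([229, 179], [0.5, -0.082, 0.045])]
```

```bash
cat >> h.py <<'E'
def plan(x,y,z,yaw=None):
    s=robot.get_state(); R=np.array(s["orientation"]); p=np.array(s["position"])
    cur=np.degrees(np.arctan2(R[1,1],R[0,1])); yaw=cur if yaw is None else yaw
    dy=(yaw-cur+180)%360-180
    a=np.radians(yaw); Y=np.array([np.cos(a),np.sin(a),0]); Z=np.array([0,0,-1.]); X=np.cross(Y,Z)
    d=np.array([x,y,z])-p
    # levelling turn
    print("t %.1f pos"%s["t"],p.round(4),"yaw %.2f"%cur,"tilt",R[:2,2].round(4),"gap %.4f j6 %.2f"%(s["finger_gap"],s["joint_pos"][5]))
    print("turn wz units %.3f (after) shift units"%(-dy/90),(np.array([X@d,Y@d,Z@d])/.2).round(3))
E
python3 -c "
from h import *
plan(.3945,.3455,.235,99.3)"
```

```text
t 0.3 pos [0.2321 0.4985 0.2311] yaw 65.03 tilt [-0.0002 -0.0004] gap 0.0855 j6 -0.10
turn wz units -0.381 (after) shift units [-0.678 -0.886 -0.02 ]
```

```bash
python3 -m jog '[[[0,0,0,0,0,-0.076],[0,0,0,0,0,-0.076],[0,0,0,0,0,-0.076],[0,0,0,0,0,-0.076],[0,0,0,0,0,-0.077],[-0.113,-0.148,-0.003,0,0,0],[-0.113,-0.148,-0.003,0,0,0],[-0.113,-0.148,-0.003,0,0,0],[-0.113,-0.148,-0.003,0,0,0],[-0.113,-0.148,-0.003,0,0,0],[-0.113,-0.146,-0.003,0,0,0],[0,0,0,0,0,0]]]' 1
python3 -c "
from h import *
plan(.3945,.3455,.235,99.3); save(cam('wrist'),'w1.png')"
```

```text
t: 1.35
position: [0.399, 0.3413, 0.2349]
orientation: [[-0.988, -0.154, 0.003], [-0.154, 0.988, -0.003], [-0.002, -0.003, -1.0]]
ft_force: [-0.7, -0.4, 0.0]
finger_gap: 0.0854
gripper_force: 0.0
t 1.4 pos [0.399  0.3413 0.2349] yaw 98.88 tilt [ 0.0028 -0.0027] gap 0.0854 j6 -1.12
turn wz units -0.005 (after) shift units [ 0.019  0.024 -0.001]
```

View pics/w1.png

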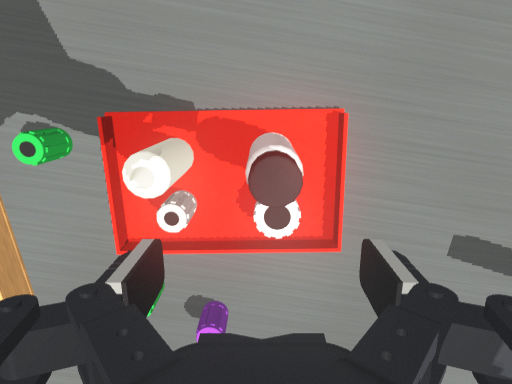

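The wrist view shows the cap disc at about (276,181), the bottle shoulder at (147,176), the cup bore at (277,217) and the hub bore at (172,218).

Run:
```python
from h import *
C=cam('wrist'); hsv=cv2.cvtColor(C[0],cv2.COLOR_RGB2HSV)
m=(C[0].max(2)<75).astype(np.uint8); m[:140]=0;m[209:]=0;m[:,:235]=0;m[:,315:]=0
cs,_=cv2.findContours(m,0,2);c=max(cs,key=cv2.contourArea);print(cv2.boundingRect(c),cv2.minEnclosingCircle(c),proj(C,(.3945,.3455,.134)))
for n,u,v,z in [("cantop",276,181,.134),("bottle",147,176,.104),("cup",277,217,.048),("hub",172,218,.054)]: print(n,ray(C,u,v,z).round(4))
# bottom edge of cap disc -> radius 21.5
x,y,w,h=cv2.boundingRect(c)
print(ray(C,x+w/2,y+h,.134),ray(C,x,y+h-w/2,.134),ray(C,x+w,y+h-w/2,.134))
```

```text
Traceback (most recent call last):
ValueError: max() iterable argument is empty
```

Run:
```python
from h import *
C=cam('wrist')
m=((C[0].max(2)<105)&(np.ptp(C[0].astype(int),axis=2)<45)).astype(np.uint8); m[:140]=0;m[209:]=0;m[:,:235]=0;m[:,315:]=0
print(C[0][180,276],m.sum(),proj(C,(.3945,.3455,.134)))
for n,u,v,z in [("cantop",276,181,.134),("bottle",147,176,.104),("cup",277,217,.048),("hub",172,218,.054)]: print(n,ray(C,u,v,z).round(4))
cs,_=cv2.findContours(m,0,2)
if cs:
    c=max(cs,key=cv2.contourArea);x,y,w,h=cv2.boundingRect(c);print(x,y,w,h)
    print(ray(C,x+w/2,y+h,.134),ray(C,x,y+h-w/2,.134),ray(C,x+w,y+h-w/2,.134))
```

```text
[119  85  82] 2 [260.80885543 186.89437769]
cantop [0.388  0.3563 0.134 ]
bottle [0.4083 0.249  0.104 ]
cup [0.4473 0.3713 0.048 ]
hub [0.4637 0.2621 0.054 ]
254 165 1 1
[0.37909851 0.33820807 0.134     ] [0.37877813 0.33777603 0.134     ] [0.37865852 0.33852265 0.134     ]
```

Run:
```python
from h import *
C=cam('wrist'); s=robot.get_state(); print(s['t'],s['position'])
old=cv2.imread('pics/w1.png')[...,::-1]
for im in (old,C[0]):
    h=cv2.cvtColor(np.ascontiguousarray(im),cv2.COLOR_RGB2HSV); m=((h[...,1]>190)&((h[...,0]<8)|(h[...,0]>172))&(h[...,2]>60)).astype(np.uint8)
    cs,_=cv2.findContours(m,0,2);c=max(cs,key=cv2.contourArea);q=cv2.boxPoints(cv2.minAreaRect(c));print(q.tolist())
print([proj(C,p).round(1).tolist() for p in [(.3333,.4203,.012),(.3757,.1613,.012),(.5308,.1846,.03),(.4874,.4426,.03)]])
np.set_printoptions(precision=4,suppress=True);print(np.array(eyes.read_camera('wrist')['mount']))
cv2.imwrite('pics/w2.png',cv2.resize(C[0][80:270,90:360],None,fx=2.5,fy=2.5)[...,::-1])
```

```text
1.55 [0.39418882 0.34615468 0.23491572]
[[96.90416717529297, 112.19994354248047], [346.9019470214844, 108.06774139404297], [349.24786376953125, 249.99591064453125], [99.25009155273438, 254.12811279296875]]
[[91.90286254882812, 115.18907928466797], [340.9378356933594, 112.72338104248047], [342.3394470214844, 254.28375244140625], [93.30447387695312, 256.74945068359375]]
[[336.8, 115.7], [95.9, 116.0], [104.7, 254.8], [329.8, 253.6]]
[[-0.0005 -0.9645 -0.264   0.0664]
 [ 1.     -0.0004 -0.0004  0.0015]
 [ 0.0003 -0.264   0.9645 -0.1436]
 [ 0.      0.      0.      1.    ]]
```

View pics/w2.png

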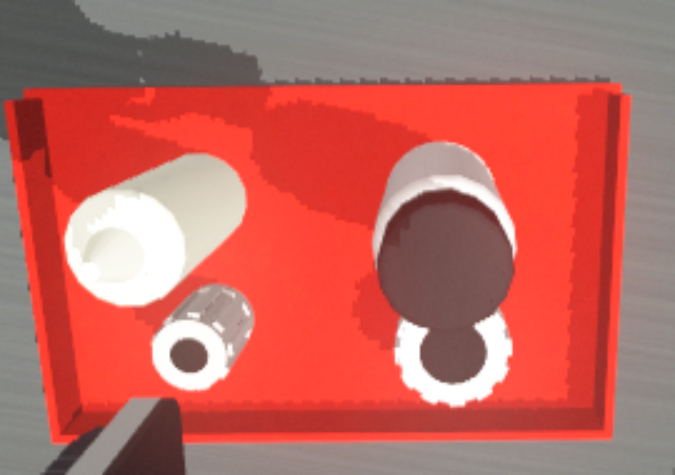

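Settled picture: cap top at (268,185), bottle shoulder (140,179), cup bore (271,221), hub bore (165.5,221.5). The arm was still settling in the earlier one, so I'll allow idle rows.

Run:
```python
from h import *
C=cam('wrist')
for n,u,v,z in [("cantop",268.2,185,.134),("bottle",140.2,179,.104),("cup",271,221,.048),("hub",165.5,221.5,.054)]: print(n,ray(C,u,v,z).round(4))
plan(.393,.348,.070,99.3)
```

```text
cantop [0.3905 0.3526 0.134 ]
bottle [0.4107 0.2452 0.104 ]
cup [0.4511 0.3677 0.048 ]
hub [0.4675 0.2578 0.054 ]
t 1.6 pos [0.3938 0.3466 0.235 ] yaw 99.44 tilt [-0.0002  0.0004] gap 0.0859 j6 -1.12
turn wz units 0.002 (after) shift units [0.003 0.007 0.825]
```

```bash
python3 -m jog '[[[0.003,0.007,0.1,0,0,0],[0,0,0.15,0,0,0],[0,0,0.15,0,0,0],[0,0,0.125,0,0,0],[0,0,0.1,0,0,0],[0,0,0.1,0,0,0],[0,0,0.1,0,0,0],[0,0,0,0,0,0],[0,0,0,0,0,0],[0,0,0,0,0,0],[0,0,0,0,0,0]]]' 1
python3 -m jog '[[[0,0,0,0,0,0],[0,0,0,0,0,0],[0,0,0,0,0,0],[0,0,0,0,0,0],[0,0,0,0,0,0],[0,0,0,0,0,0],[0,0,0,0,0,0],[0,0,0,0,0,0],[0,0,0,0,0,0],[0,0,0,0,0,0]]]' 0 35
python3 -c "
from h import *
plan(.403,-.272,.25)"
```

```text
t: 2.57
position: [0.3947, 0.3481, 0.072]
orientation: [[-0.987, -0.163, 0.003], [-0.163, 0.987, 0.002], [-0.003, 0.002, -1.0]]
ft_force: [0.5, 0.1, -0.0]
finger_gap: 0.0857
gripper_force: 0.0
t: 3.4
position: [0.3947, 0.3479, 0.0716]
orientation: [[-0.987, -0.162, 0.002], [-0.162, 0.987, 0.002], [-0.003, 0.002, -1.0]]
ft_force: [-0.1, 2.0, 5.7]
finger_gap: 0.0491
gripper_force: 35.9
t 3.4 pos [0.3947 0.3479 0.0716] yaw 99.32 tilt [0.0024 0.0025] gap 0.0491 j6 -1.12
turn wz units -0.000 (after) shift units [ 0.461 -3.065 -0.892]
```

```bash
python3 -m jog '[[[0,0,-0.03,0,0,0],[0,0,-0.08,0,0,0],[0,0,-0.15,0,0,0],[0,0,-0.18,0,0,0],[0,0,-0.18,0,0,0],[0,0,-0.15,0,0,0],[0,0,-0.12,0,0,0],[0,0,0,0,0,0],[0.012,-0.08,0,0,0,0],[0.02,-0.14,0,0,0,0],[0.026,-0.17,0,0,0,0],[0.027,-0.18,0,0,0,0]]]'
python3 -m jog '[[[0.027,-0.18,0,0,0,0],[0.027,-0.18,0,0,0,0],[0.027,-0.18,0,0,0,0],[0.027,-0.18,0,0,0,0],[0.027,-0.18,0,0,0,0],[0.027,-0.18,0,0,0,0],[0.027,-0.18,0,0,0,0],[0.027,-0.18,0,0,0,0],[0.027,-0.18,0,0,0,0],[0.027,-0.18,0,0,0,0],[0.027,-0.18,0,0,0,0]]]'
python3 -m jog '[[[0.03,-0.18,0,0,0,0],[0.025,-0.15,0,0,0,0],[0.02,-0.1,0,0,0,0],[0.01,-0.05,0,0,0,0],[0,0,0,0,0,0],[0,0,0,0,0,0],[0,0,0,0,0,0]]]'
python3 -c "
from h import *
plan(.403,-.272,.074,99.3)"
```

```text
t: 4.4
position: [0.3945, 0.2305, 0.2454]
orientation: [[-0.986, -0.164, -0.004], [-0.164, 0.986, -0.002], [0.004, -0.001, -1.0]]
ft_force: [1.2, 0.1, -1.8]
finger_gap: 0.0491
gripper_force: 36.1
t: 5.32
position: [0.3997, -0.1702, 0.2458]
orientation: [[-0.987, -0.161, -0.003], [-0.161, 0.987, 0.002], [0.003, 0.002, -1.0]]
ft_force: [0.7, -0.1, 0.0]
finger_gap: 0.0492
gripper_force: 36.1
t: 5.9
position: [0.3998, -0.2648, 0.2474]
orientation: [[-0.987, -0.163, -0.001], [-0.163, 0.987, 0.002], [0.0, 0.002, -1.0]]
ft_force: [0.4, 0.5, -2.2]
finger_gap: 0.0492
gripper_force: 36.1
t 5.9 pos [ 0.3998 -0.2648  0.2474] yaw 99.39 tilt [-0.0007  0.0016] gap 0.0492 j6 -2.44
turn wz units 0.001 (after) shift units [-0.01  -0.038  0.867]
```

```bash
python3 -m jog '[[[-0.01,-0.038,0.1,0,0,0],[0,0,0.15,0,0,0],[0,0,0.15,0,0,0],[0,0,0.14,0,0,0],[0,0,0.12,0,0,0],[0,0,0.1,0,0,0],[0,0,0.06,0,0,0],[0,0,0.03,0,0,0],[0,0,0.02,0,0,0],[0,0,0,0,0,0],[0,0,0,0,0,0],[0,0,0,0,0,0]]]'
python3 -c "
from h import *
plan(.403,-.272,.0722)"
```

```text
t: 6.9
position: [0.4039, -0.2737, 0.0753]
orientation: [[-0.987, -0.162, 0.002], [-0.162, 0.987, -0.002], [-0.002, -0.002, -1.0]]
ft_force: [-0.4, -0.3, -1.9]
finger_gap: 0.0491
gripper_force: 36.1
t 6.9 pos [ 0.4039 -0.2737  0.0753] yaw 99.34 tilt [ 0.0022 -0.0016] gap 0.0491 j6 -2.45
turn wz units -0.000 (after) shift units [0.003 0.009 0.016]
```

Lower until contact, release, back up.

```bash
python3 -m jog '[[[0,0,0.01,0,0,0],[0,0,0.008,0,0,0],[0,0,0,0,0,0],[0,0,0,0,0,0],[0,0,0,0,0,0]]]'
python3 -m jog '[[[0,0,0,0,0,0],[0,0,0,0,0,0],[0,0,0,0,0,0],[0,0,0,0,0,0],[0,0,0,0,0,0],[0,0,0,0,0,0]]]' 1
python3 -m jog '[[[0,0,-0.05,0,0,0],[0,0,-0.12,0,0,0],[0,0,-0.15,0,0,0],[0,0,-0.18,0,0,0],[0,0,-0.18,0,0,0],[0,0,-0.12,0,0,0],[0,0,-0.05,0,0,0],[0,0,0,0,0,0],[0,0,0,0,0,0]]]'
python3 -c "
from h import *
plan(.410,.2425,.235,99.3);save(cam('wrist'),'w3.png')"
```

```text
t: 7.32
position: [0.4037, -0.2738, 0.0715]
orientation: [[-0.987, -0.162, 0.002], [-0.162, 0.987, -0.001], [-0.002, -0.001, -1.0]]
ft_force: [0.2, 1.4, 5.3]
finger_gap: 0.0489
gripper_force: 36.5
t: 7.82
position: [0.4029, -0.2732, 0.07]
orientation: [[-0.987, -0.162, -0.0], [-0.162, 0.987, 0.0], [0.0, 0.0, -1.0]]
ft_force: [-0.0, -0.1, 0.4]
finger_gap: 0.0852
gripper_force: 0.0
t: 8.57
position: [0.4029, -0.2732, 0.2398]
orientation: [[-0.987, -0.162, -0.0], [-0.162, 0.987, 0.0], [0.0, 0.0, -1.0]]
ft_force: [-0.6, -1.0, -0.3]
finger_gap: 0.0851
gripper_force: 0.0
t 8.6 pos [ 0.4029 -0.2732  0.2398] yaw 99.32 tilt [-0.0003  0.0004] gap 0.0851 j6 -2.45
turn wz units 0.000 (after) shift units [-0.452  2.539  0.024]
```

View pics/w3.png

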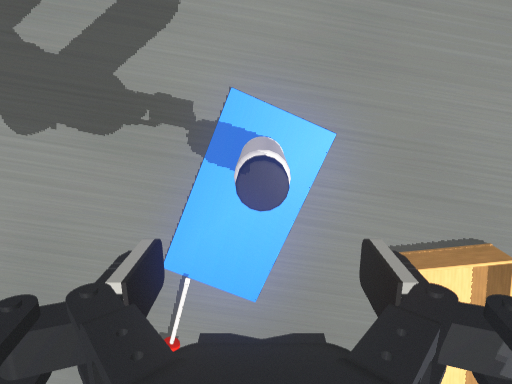

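The can stands upright on the mat, with its cap at (263,185). Next is the bottle.

```bash
python3 -m jog '[[[-0.02,0.1,0,0,0,0],[-0.03,0.18,0,0,0,0],[-0.033,0.19,0,0,0,0],[-0.034,0.19,0,0,0,0],[-0.034,0.19,0,0,0,0],[-0.034,0.19,0,0,0,0],[-0.034,0.19,0,0,0,0],[-0.034,0.19,0,0,0,0],[-0.034,0.19,0,0,0,0],[-0.034,0.19,0,0,0,0],[-0.034,0.19,0,0,0,0],[-0.034,0.19,0,0,0,0]]]'
python3 -m jog '[[[-0.034,0.19,0.01,0,0,0],[-0.03,0.18,0.01,0,0,0],[-0.02,0.1,0,0,0,0],[0,0.05,0,0,0,0],[0,0,0,0,0,0],[0,0,0,0,0,0],[0,0,0,0,0,0]]]'
python3 -c "
from h import *
plan(.410,.2425,.07,99.3)"
```

```text
t: 9.62
position: [0.4076, 0.1711, 0.2374]
orientation: [[-0.987, -0.162, -0.005], [-0.162, 0.987, -0.001], [0.005, -0.001, -1.0]]
ft_force: [1.0, -0.1, 0.3]
finger_gap: 0.0855
gripper_force: 0.0
t: 10.2
position: [0.4089, 0.2735, 0.2356]
orientation: [[-0.987, -0.16, -0.001], [-0.16, 0.987, -0.001], [0.001, -0.001, -1.0]]
ft_force: [0.2, 1.1, 0.4]
finger_gap: 0.0854
gripper_force: 0.0
t 10.2 pos [0.4089 0.2735 0.2356] yaw 99.23 tilt [-0.0011 -0.0014] gap 0.0854 j6 -1.26
turn wz units -0.001 (after) shift units [ 0.019 -0.154  0.828]
```

```bash
python3 -m jog '[[[0.01,-0.08,0,0,0,0],[0.009,-0.074,0.1,0,0,0],[0,0,0.15,0,0,0],[0,0,0.15,0,0,0],[0,0,0.128,0,0,0],[0,0,0.1,0,0,0],[0,0,0.1,0,0,0],[0,0,0.1,0,0,0],[0,0,0,0,0,0],[0,0,0,0,0,0],[0,0,0,0,0,0]]]' 1
python3 -m jog '[[[0,0,0,0,0,0],[0,0,0,0,0,0],[0,0,0,0,0,0],[0,0,0,0,0,0],[0,0,0,0,0,0],[0,0,0,0,0,0],[0,0,0,0,0,0],[0,0,0,0,0,0],[0,0,0,0,0,0],[0,0,0,0,0,0]]]' 0 30
python3 -m jog '[[[0,0,-0.03,0,0,0],[0,0,-0.08,0,0,0],[0,0,-0.15,0,0,0],[0,0,-0.18,0,0,0],[0,0,-0.18,0,0,0],[0,0,-0.15,0,0,0],[0,0,-0.12,0,0,0],[0,0,0,0,0,0],[0,0,0,0,0,0]]]'
python3 -c "
from h import *
plan(.520,-.301,.25,80)"
```

```text
t: 11.12
position: [0.4112, 0.2434, 0.0722]
orientation: [[-0.987, -0.161, 0.002], [-0.161, 0.987, 0.001], [-0.002, 0.0, -1.0]]
ft_force: [-0.8, -0.7, 1.1]
finger_gap: 0.0854
gripper_force: 0.0
t: 11.95
position: [0.4109, 0.2439, 0.0718]
orientation: [[-0.987, -0.162, 0.002], [-0.162, 0.987, 0.0], [-0.002, -0.0, -1.0]]
ft_force: [1.0, -2.2, 6.1]
finger_gap: 0.041
gripper_force: 30.6
t: 12.7
position: [0.4105, 0.2443, 0.2496]
orientation: [[-0.987, -0.162, 0.002], [-0.162, 0.987, 0.001], [-0.002, 0.001, -1.0]]
ft_force: [0.1, 0.6, -2.3]
finger_gap: 0.0412
gripper_force: 30.7
t 12.7 pos [0.4105 0.2443 0.2496] yaw 99.34 tilt [0.002  0.0015] gap 0.0412 j6 -1.32
turn wz units 0.215 (after) shift units [-1.013e+00 -2.590e+00 -2.000e-03]
```

```bash
python3 -m jog '[[[0,0,0,0,0,0.072],[0,0,0,0,0,0.072],[0,0,0,0,0,0.071],[-0.03,-0.08,0,0,0,0],[-0.06,-0.153,0,0,0,0],[-0.068,-0.174,0,0,0,0],[-0.068,-0.174,0,0,0,0],[-0.068,-0.174,0,0,0,0],[-0.068,-0.174,0,0,0,0],[-0.068,-0.174,0,0,0,0],[-0.068,-0.174,0,0,0,0],[-0.068,-0.174,0,0,0,0]]]'
python3 -m jog '[[[-0.068,-0.174,0,0,0,0],[-0.068,-0.174,0,0,0,0],[-0.068,-0.174,0,0,0,0],[-0.068,-0.174,0,0,0,0],[-0.068,-0.174,0,0,0,0],[-0.06,-0.154,0,0,0,0],[-0.03,-0.08,0,0,0,0],[0,0,0,0,0,0],[0,0,0,0,0,0],[0,0,0,0,0,0]]]'
python3 -c "
from h import *
plan(.520,-.301,.074,80)"
```

```text
t: 13.7
position: [0.4699, -0.0629, 0.2454]
orientation: [[-0.985, 0.174, -0.005], [0.174, 0.985, 0.002], [0.005, 0.001, -1.0]]
ft_force: [1.1, 0.7, -0.6]
finger_gap: 0.0409
gripper_force: 30.8
t: 14.53
position: [0.5167, -0.2929, 0.2463]
orientation: [[-0.985, 0.174, -0.003], [0.174, 0.985, 0.003], [0.004, 0.003, -1.0]]
ft_force: [0.5, -0.1, -1.2]
finger_gap: 0.0408
gripper_force: 30.9
t 14.5 pos [ 0.5167 -0.2929  0.2463] yaw 80.00 tilt [-0.0033  0.0033] gap 0.0408 j6 -2.01
turn wz units -0.000 (after) shift units [-0.023 -0.037  0.862]
```

```bash
python3 -m jog '[[[-0.023,-0.037,0.1,0,0,0],[0,0,0.15,0,0,0],[0,0,0.15,0,0,0],[0,0,0.14,0,0,0],[0,0,0.12,0,0,0],[0,0,0.1,0,0,0],[0,0,0.06,0,0,0],[0,0,0.03,0,0,0],[0,0,0.015,0,0,0],[0,0,0.008,0,0,0],[0,0,0,0,0,0],[0,0,0,0,0,0]]]'
python3 -m jog '[[[0,0,0.008,0,0,0],[0,0,0,0,0,0],[0,0,0,0,0,0],[0,0,0,0,0,0]]]'
```

```text
t: 15.53
position: [0.5214, -0.3026, 0.0758]
orientation: [[-0.985, 0.174, 0.002], [0.174, 0.985, -0.002], [-0.003, -0.001, -1.0]]
ft_force: [0.1, -0.3, -0.7]
finger_gap: 0.0407
gripper_force: 30.9
t: 15.87
position: [0.5207, -0.3022, 0.0728]
orientation: [[-0.985, 0.174, 0.0], [0.174, 0.985, -0.0], [-0.0, -0.0, -1.0]]
ft_force: [-0.9, 0.9, -1.5]
finger_gap: 0.0414
gripper_force: 30.9
```

```bash
python3 -m jog '[[[0,0,0.006,0,0,0],[0,0,0,0,0,0],[0,0,0,0,0,0]]]'
python3 -m jog '[[[0,0,0,0,0,0],[0,0,0,0,0,0],[0,0,0,0,0,0],[0,0,0,0,0,0],[0,0,0,0,0,0],[0,0,0,0,0,0]]]' 1
python3 -m jog '[[[0,0,-0.05,0,0,0],[0,0,-0.12,0,0,0],[0,0,-0.15,0,0,0],[0,0,-0.18,0,0,0],[0,0,-0.18,0,0,0],[0,0,-0.12,0,0,0],[0,0,-0.05,0,0,0],[0,0,0,0,0,0],[0,0,0,0,0,0]]]'
python3 -c "
from h import *
plan(.589,.001,.24,105.6);plan(.4515,.3643,.20,99.3)
C=cam('top');save(C,'t1.png')"
```

```text
t: 16.12
position: [0.5209, -0.3023, 0.0719]
orientation: [[-0.985, 0.174, 0.001], [0.174, 0.985, -0.001], [-0.001, -0.0, -1.0]]
ft_force: [-0.3, -0.1, 1.6]
finger_gap: 0.0414
gripper_force: 31.1
t: 16.62
position: [0.5206, -0.3021, 0.0712]
orientation: [[-0.985, 0.174, -0.0], [0.174, 0.985, 0.0], [0.0, 0.0, -1.0]]
ft_force: [0.4, -0.3, -0.5]
finger_gap: 0.0855
gripper_force: 0.0
t: 17.37
position: [0.5204, -0.302, 0.2408]
orientation: [[-0.985, 0.174, -0.0], [0.174, 0.985, 0.0], [0.0, 0.0, -1.0]]
ft_force: [-1.1, -0.2, -0.0]
finger_gap: 0.0851
gripper_force: 0.0
t 17.4 pos [ 0.5204 -0.302   0.2408] yaw 79.97 tilt [-0.0003  0.0003] gap 0.0851 j6 -2.02
turn wz units -0.285 (after) shift units [-0.738  1.367  0.004]
t 17.4 pos [ 0.5204 -0.302   0.2408] yaw 79.97 tilt [-0.0003  0.0003] gap 0.0851 j6 -2.02
turn wz units -0.215 (after) shift units [-0.198  3.343  0.204]
```

View pics/t1.png

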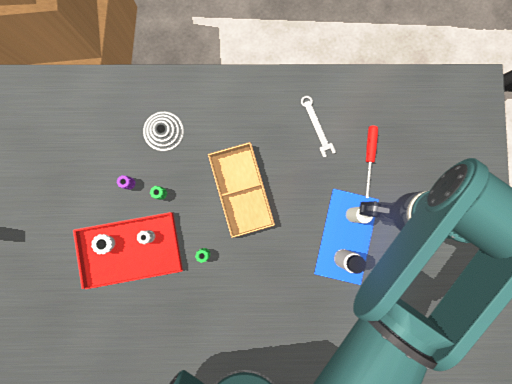

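Can and bottle both stand on the mat at (351,262) and (358,215), and the cup and freehub are undisturbed at (102,244) and (145,237). Next is the cup.

```bash
python3 -m jog '[[[0,0,0,0,0,-0.072],[0,0,0,0,0,-0.072],[0,0,0,0,0,-0.071],[-0.006,0.1,0,0,0,0],[-0.01,0.17,0,0,0,0],[-0.011,0.19,0,0,0,0],[-0.011,0.19,0,0,0,0],[-0.011,0.19,0,0,0,0],[-0.011,0.19,0,0,0,0],[-0.011,0.19,0,0,0,0],[-0.011,0.19,0,0,0,0],[-0.011,0.19,0,0,0,0]]]'
python3 -m jog '[[[-0.011,0.19,0,0,0,0],[-0.011,0.19,0,0,0,0],[-0.011,0.19,0,0,0,0],[-0.011,0.19,0,0,0,0],[-0.011,0.19,0,0,0,0],[-0.011,0.19,0,0,0,0],[-0.011,0.19,0,0,0,0],[-0.011,0.17,0.05,0,0,0],[-0.01,0.15,0.05,0,0,0],[0,0.1,0.05,0,0,0],[0,0,0,0,0,0],[0,0,0,0,0,0]]]'
python3 -c "
from h import *
plan(.4515,.3643,.015,99.3)"
```

```text
t: 18.42
position: [0.4853, 0.0185, 0.238]
orientation: [[-0.987, -0.162, -0.006], [-0.162, 0.987, 0.001], [0.005, 0.002, -1.0]]
ft_force: [0.7, 0.5, -0.4]
finger_gap: 0.0848
gripper_force: 0.0
t: 19.42
position: [0.448, 0.3651, 0.2071]
orientation: [[-0.986, -0.164, -0.006], [-0.164, 0.986, -0.005], [0.007, -0.004, -1.0]]
ft_force: [0.8, 0.1, 1.0]
finger_gap: 0.0854
gripper_force: 0.0
t 19.4 pos [0.448  0.3651 0.2071] yaw 99.44 tilt [-0.0064 -0.0048] gap 0.0854 j6 -1.15
turn wz units 0.002 (after) shift units [-0.017 -0.007  0.96 ]
```

```bash
python3 -m jog '[[[-0.017,-0.007,0.12,0,0,0],[0,0,0.15,0,0,0],[0,0,0.15,0,0,0],[0,0,0.15,0,0,0],[0,0,0.12,0,0,0],[0,0,0.1,0,0,0],[0,0,0.09,0,0,0],[0,0,0.05,0,0,0],[0,0,0.03,0,0,0],[0,0,0,0,0,0],[0,0,0,0,0,0],[0,0,0,0,0,0]]]' 1
python3 -c "
from h import *
plan(.4515,.3643,.016,99.3)"
```

```text
t: 20.42
position: [0.4545, 0.3648, 0.0209]
orientation: [[-0.987, -0.162, 0.003], [-0.162, 0.987, 0.002], [-0.003, 0.001, -1.0]]
ft_force: [0.2, 1.4, 0.7]
finger_gap: 0.0852
gripper_force: 0.0
t 20.4 pos [0.4545 0.3648 0.0209] yaw 99.30 tilt [0.0025 0.0016] gap 0.0852 j6 -1.15
turn wz units 0.000 (after) shift units [ 0.015 -0.     0.025]
```

```bash
python3 -m jog '[[[0.008,0,0.015,0,0,0],[0,0,0,0,0,0],[0,0,0,0,0,0],[0,0,0,0,0,0]]]' 1
python3 -m jog '[[[0,0,0,0,0,0],[0,0,0,0,0,0],[0,0,0,0,0,0],[0,0,0,0,0,0],[0,0,0,0,0,0],[0,0,0,0,0,0],[0,0,0,0,0,0],[0,0,0,0,0,0],[0,0,0,0,0,0],[0,0,0,0,0,0]]]' 0 35
python3 -m jog '[[[0,0,-0.03,0,0,0],[0,0,-0.06,0,0,0],[0,0,-0.08,0,0,0],[0,0,-0.12,0,0,0],[0,0,-0.15,0,0,0],[0,0,-0.18,0,0,0],[0,0,-0.15,0,0,0],[0,0,0,0,0,0],[0,0,0,0,0,0],[0,0,0,0,0,0]]]'
python3 -c "
from h import *
c=np.array([.588,.002]);a=np.radians(15.6);d=.0565*np.array([np.cos(a),np.sin(a)]);print(c+d,c-d)
plan(*(c+d),.17,105.6);plan(*(c-d),.17,105.6); save(cam('wrist'),'w4.png')"
```

```text
t: 20.75
position: [0.4519, 0.3644, 0.0167]
orientation: [[-0.987, -0.162, 0.001], [-0.162, 0.987, 0.0], [-0.001, 0.0, -1.0]]
ft_force: [-0.3, 0.3, 0.7]
finger_gap: 0.0852
gripper_force: 0.0
t: 21.58
position: [0.4521, 0.3644, 0.0167]
orientation: [[-0.987, -0.162, 0.001], [-0.162, 0.987, 0.001], [-0.001, 0.0, -1.0]]
ft_force: [-0.5, 0.6, 2.5]
finger_gap: 0.0489
gripper_force: 36.5
t: 22.42
position: [0.4513, 0.3638, 0.17]
orientation: [[-0.987, -0.162, -0.001], [-0.162, 0.987, -0.001], [0.001, -0.0, -1.0]]
ft_force: [0.1, -0.7, -1.7]
finger_gap: 0.0488
gripper_force: 36.4
[0.64241869 0.01719397] [ 0.53358131 -0.01319397]
t 22.4 pos [0.4513 0.3638 0.17  ] yaw 99.32 tilt [-0.0008 -0.0006] gap 0.0488 j6 -1.15
turn wz units -0.070 (after) shift units [-0.454 -1.926 -0.   ]
t 22.4 pos [0.4513 0.3638 0.17  ] yaw 99.32 tilt [-0.0008 -0.0006] gap 0.0488 j6 -1.15
turn wz units -0.070 (after) shift units [ 0.111 -1.926 -0.   ]
```

View pics/w4.png

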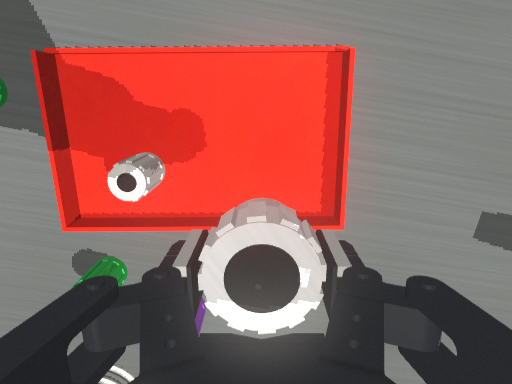

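The cup is held level (bore at 262,279), and the hub is at (126,182) in its place. Carry the cup to the far compartment.

```bash
python3 -m jog '[[[0,0,0,0,0,-0.07],[-0.02,-0.08,0,0,0,0],[-0.035,-0.15,0,0,0,0],[-0.042,-0.18,0,0,0,0],[-0.042,-0.18,0,0,0,0],[-0.042,-0.18,0,0,0,0],[-0.042,-0.18,0,0,0,0],[-0.042,-0.18,0,0,0,0],[-0.042,-0.18,0,0,0,0],[-0.042,-0.18,0,0,0,0],[-0.042,-0.18,0,0,0,0],[-0.038,-0.16,0,0,0,0]]]'
python3 -m jog '[[[-0.02,-0.08,0,0,0,0],[-0.005,-0.016,0,0,0,0],[0,0,0,0,0,0],[0,0,0,0,0,0],[0,0,0,0,0,0],[0,0,0,0,0,0],[0,0,0,0,0,0]]]'
python3 -c "
from h import *
plan(.6424,.0172,.17,105.6); C=cam('wrist');save(C,'w5.png')
a=np.radians(15.6);R=np.array([[np.cos(a),-np.sin(a)],[np.sin(a),np.cos(a)]])
for x,y in [(0,.059),(0,-.059),(.115,.059),(.115,-.059),(-.115,.059),(-.115,-.059)]:
  q=np.array([.588,.002])+R@[x,y];print(x,y,proj(C,(*q,.045)).round(1))"
```

```text
t: 23.47
position: [0.6324, 0.0324, 0.1674]
orientation: [[-0.963, -0.268, -0.005], [-0.268, 0.963, -0.0], [0.005, 0.001, -1.0]]
ft_force: [-0.1, 0.3, -1.4]
finger_gap: 0.0488
gripper_force: 36.5
t: 24.05
position: [0.6425, 0.0191, 0.1706]
orientation: [[-0.963, -0.271, 0.0], [-0.271, 0.963, 0.0], [-0.0, 0.0, -1.0]]
ft_force: [0.1, 0.2, -1.6]
finger_gap: 0.0489
gripper_force: 36.6
t 24.1 pos [0.6425 0.0191 0.1706] yaw 105.73 tilt [0.0003 0.0003] gap 0.0489 j6 -1.90
turn wz units 0.001 (after) shift units [ 0.003 -0.009  0.003]
0 0.059 [331.7 110.6]
0 -0.059 [183.6 110.3]
0.115 0.059 [324.1 243.4]
0.115 -0.059 [191.4 243.2]
-0.115 0.059 [341.2 -57.1]
-0.115 -0.059 [173.7 -57.4]
```

View pics/w5.png

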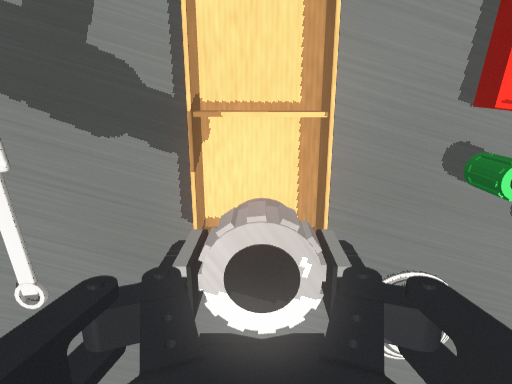

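The divider shows at v≈114 against 110.6 predicted, and the side walls are centred at u≈260. The carton estimate is good to about 2 mm, so I'll lower.

```bash
python3 -m jog '[[[-0.005,-0.005,0.1,0,0,0],[0,0,0.13,0,0,0],[0,0,0.13,0,0,0],[0,0,0.12,0,0,0],[0,0,0.1,0,0,0],[0,0,0.06,0,0,0],[0,0,0.05,0,0,0],[0,0,0.03,0,0,0],[0,0,0.02,0,0,0],[0,0,0,0,0,0],[0,0,0,0,0,0],[0,0,0,0,0,0]]]'
python3 -m jog '[[[0,0,0.01,0,0,0],[0,0,0.007,0,0,0],[0,0,0,0,0,0],[0,0,0,0,0,0],[0,0,0,0,0,0]]]'
```

```text
t: 25.1
position: [0.6452, 0.0169, 0.0238]
orientation: [[-0.963, -0.269, 0.003], [-0.269, 0.963, -0.0], [-0.003, -0.001, -1.0]]
ft_force: [1.2, 0.3, -0.1]
finger_gap: 0.0489
gripper_force: 36.6
t: 25.52
position: [0.6442, 0.0169, 0.0189]
orientation: [[-0.963, -0.269, 0.0], [-0.269, 0.963, 0.0], [-0.0, 0.0, -1.0]]
ft_force: [-0.2, -0.6, -1.9]
finger_gap: 0.0491
gripper_force: 36.6
```

```bash
python3 -m jog '[[[0,0,0.006,0,0,0],[0,0,0.004,0,0,0],[0,0,0,0,0,0],[0,0,0,0,0,0]]]'
```

```text
t: 25.85
position: [0.6441, 0.017, 0.0168]
orientation: [[-0.963, -0.269, -0.0], [-0.269, 0.963, 0.0], [0.0, 0.0, -1.0]]
ft_force: [-0.2, 0.1, -0.9]
finger_gap: 0.0492
gripper_force: 36.6
```

```bash
python3 -m jog '[[[0,0,0.003,0,0,0],[0,0,0,0,0,0],[0,0,0,0,0,0],[0,0,0,0,0,0]]]'
python3 -m jog '[[[0,0,0,0,0,0],[0,0,0,0,0,0],[0,0,0,0,0,0],[0,0,0,0,0,0],[0,0,0,0,0,0],[0,0,0,0,0,0]]]' 0.75
python3 -m jog '[[[0,0,-0.03,0,0,0],[0,0,-0.06,0,0,0],[0,0,-0.12,0,0,0],[0,0,-0.15,0,0,0],[0,0,-0.18,0,0,0],[0,0,-0.18,0,0,0],[0,0,-0.1,0,0,0],[0,0,0,0,0,0],[0,0,0,0,0,0]]]'
python3 -c "
from h import *
plan(.4675,.2555,.18,99.3)"
```

```text
t: 26.18
position: [0.6443, 0.017, 0.0167]
orientation: [[-0.963, -0.269, 0.0], [-0.269, 0.963, 0.0], [-0.0, 0.0, -1.0]]
ft_force: [-1.4, 0.7, 1.5]
finger_gap: 0.0484
gripper_force: 36.7
t: 26.68
position: [0.6442, 0.0169, 0.0163]
orientation: [[-0.963, -0.269, 0.0], [-0.269, 0.963, 0.0], [-0.0, 0.0, -1.0]]
ft_force: [0.2, -0.8, 0.5]
finger_gap: 0.064
gripper_force: 0.0
t: 27.43
position: [0.6454, 0.0169, 0.1842]
orientation: [[-0.963, -0.269, 0.006], [-0.269, 0.963, -0.0], [-0.006, -0.002, -1.0]]
ft_force: [0.2, -0.4, -0.5]
finger_gap: 0.0639
gripper_force: 0.0
t 27.4 pos [0.6454 0.0169 0.1842] yaw 105.62 tilt [ 0.0065 -0.0003] gap 0.0639 j6 -1.91
turn wz units 0.070 (after) shift units [0.685 1.321 0.021]
```

Now the freehub.

```bash
python3 -m jog '[[[0,0,0,0,0,0.07],[0.04,0.08,0,0,0,0],[0.08,0.15,0,0,0,0],[0.09,0.174,0,0,0,0],[0.09,0.174,0,0,0,0],[0.09,0.174,0,0,0,0],[0.09,0.174,0,0,0,0],[0.09,0.174,0,0,0,0],[0.08,0.15,0,0,0,0],[0.035,0.071,0,0,0,0],[0,0,0,0,0,0],[0,0,0,0,0,0]]]' 0.8
python3 -c "
from h import *
plan(.4675,.2555,.018,99.3)"
```

```text
t: 28.43
position: [0.465, 0.2557, 0.1789]
orientation: [[-0.986, -0.164, -0.002], [-0.164, 0.986, -0.002], [0.002, -0.001, -1.0]]
ft_force: [0.2, -0.5, -0.1]
finger_gap: 0.0684
gripper_force: 0.0
t 28.4 pos [0.465  0.2557 0.1789] yaw 99.44 tilt [-0.0022 -0.0015] gap 0.0684 j6 -1.34
turn wz units 0.002 (after) shift units [-0.012 -0.003  0.805]
```

```bash
python3 -m jog '[[[-0.005,-0.003,0.1,0,0,0],[0,0,0.14,0,0,0],[0,0,0.14,0,0,0],[0,0,0.13,0,0,0],[0,0,0.1,0,0,0],[0,0,0.09,0,0,0],[0,0,0.05,0,0,0],[0,0,0.045,0,0,0],[0,0,0,0,0,0],[0,0,0,0,0,0],[0,0,0,0,0,0],[0,0,0,0,0,0]]]'
python3 -m jog '[[[0,0,0,0,0,0],[0,0,0,0,0,0],[0,0,0,0,0,0],[0,0,0,0,0,0],[0,0,0,0,0,0],[0,0,0,0,0,0],[0,0,0,0,0,0],[0,0,0,0,0,0],[0,0,0,0,0,0],[0,0,0,0,0,0]]]' 0 35
python3 -m jog '[[[0,0,-0.03,0,0,0],[0,0,-0.06,0,0,0],[0,0,-0.08,0,0,0],[0,0,-0.12,0,0,0],[0,0,-0.15,0,0,0],[0,0,-0.18,0,0,0],[0,0,-0.15,0,0,0],[0,0,0,0,0,0],[0,0,0,0,0,0],[0,0,0,0,0,0]]]'
python3 -c "
from h import *
plan(.5347,-.0125,.17,105.6); C=cam('wrist');save(C,'w6.png')"
```

```text
t: 29.43
position: [0.4684, 0.2554, 0.0228]
orientation: [[-0.987, -0.162, 0.003], [-0.162, 0.987, 0.001], [-0.003, 0.001, -1.0]]
ft_force: [-1.6, 0.8, -0.1]
finger_gap: 0.0683
gripper_force: 0.0
t: 30.27
position: [0.4677, 0.2554, 0.0221]
orientation: [[-0.987, -0.162, 0.001], [-0.162, 0.987, 0.001], [-0.001, 0.001, -1.0]]
ft_force: [0.0, 0.7, 5.3]
finger_gap: 0.033
gripper_force: 35.1
t: 31.1
position: [0.4666, 0.2547, 0.1745]
orientation: [[-0.987, -0.162, -0.002], [-0.162, 0.987, -0.001], [0.002, -0.0, -1.0]]
ft_force: [0.0, -0.4, -1.2]
finger_gap: 0.033
gripper_force: 34.9
t 31.1 pos [0.4666 0.2547 0.1745] yaw 99.32 tilt [-0.0016 -0.0007] gap 0.0330 j6 -1.34
turn wz units -0.070 (after) shift units [ 0.031 -1.378  0.022]
```

View pics/w6.png

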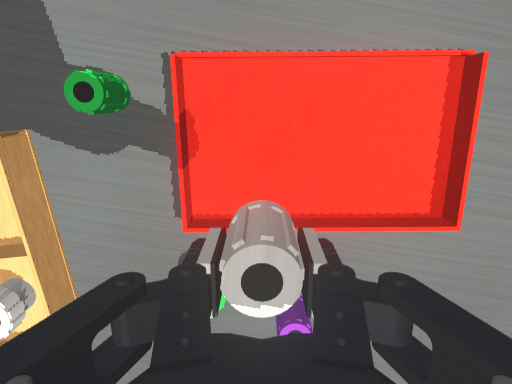

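The hub is held upright (bore 262,282), the tray is empty, and the cup is visible in the carton at (12,305).

```bash
python3 -m jog '[[[0,0,0,0,0,-0.07],[0.002,-0.08,0,0,0,0],[0.003,-0.15,0,0,0,0],[0.004,-0.18,0,0,0,0],[0.004,-0.18,0,0,0,0],[0.004,-0.18,0,0,0,0],[0.004,-0.18,0,0,0,0],[0.004,-0.18,0,0,0,0],[0.004,-0.15,0,0,0,0],[0.002,-0.098,0,0,0,0],[0,0,0,0,0,0],[0,0,0,0,0,0]]]'
python3 -m jog '[[[0,0,0,0,0,0],[0,0,0,0,0,0],[0,0,0,0,0,0]]]'
python3 -c "
from h import *
plan(.5347,-.0125,.0225,105.6)"
```

```text
t: 32.15
position: [0.5344, -0.0128, 0.1728]
orientation: [[-0.964, -0.267, -0.005], [-0.267, 0.964, 0.001], [0.004, 0.003, -1.0]]
ft_force: [0.3, 1.4, -0.7]
finger_gap: 0.0331
gripper_force: 35.2
t: 32.4
position: [0.5351, -0.0108, 0.1749]
orientation: [[-0.963, -0.271, -0.001], [-0.271, 0.963, 0.0], [0.001, 0.001, -1.0]]
ft_force: [0.7, 0.1, -2.1]
finger_gap: 0.0332
gripper_force: 35.2
t 32.4 pos [ 0.5351 -0.0108  0.1749] yaw 105.73 tilt [-0.0009  0.0005] gap 0.0332 j6 -1.97
turn wz units 0.001 (after) shift units [ 0.004 -0.007  0.762]
```

```bash
python3 -m jog '[[[0.004,-0.007,0.1,0,0,0],[0,0,0.13,0,0,0],[0,0,0.13,0,0,0],[0,0,0.12,0,0,0],[0,0,0.1,0,0,0],[0,0,0.06,0,0,0],[0,0,0.05,0,0,0],[0,0,0.03,0,0,0],[0,0,0.02,0,0,0],[0,0,0,0,0,0],[0,0,0,0,0,0],[0,0,0,0,0,0]]]'
python3 -m jog '[[[0,0,0.006,0,0,0],[0,0,0.006,0,0,0],[0,0,0,0,0,0],[0,0,0,0,0,0],[0,0,0,0,0,0]]]'
```

```text
t: 33.4
position: [0.5361, -0.0137, 0.0286]
orientation: [[-0.963, -0.269, 0.002], [-0.269, 0.963, -0.0], [-0.002, -0.001, -1.0]]
ft_force: [0.1, 0.7, -2.1]
finger_gap: 0.0333
gripper_force: 35.2
t: 33.82
position: [0.5351, -0.0136, 0.025]
orientation: [[-0.963, -0.269, 0.0], [-0.269, 0.963, 0.0], [-0.0, 0.0, -1.0]]
ft_force: [0.7, -0.3, -1.5]
finger_gap: 0.033
gripper_force: 35.2
```

```bash
python3 -m jog '[[[0,0,0.006,0,0,0],[0,0,0.005,0,0,0],[0,0,0.003,0,0,0],[0,0,0,0,0,0],[0,0,0,0,0,0],[0,0,0,0,0,0]]]'
```

```text
t: 34.32
position: [0.5351, -0.0136, 0.0222]
orientation: [[-0.963, -0.269, -0.0], [-0.269, 0.963, 0.0], [0.0, 0.0, -1.0]]
ft_force: [-0.3, 0.5, -0.5]
finger_gap: 0.033
gripper_force: 35.2
```

```bash
python3 -m jog '[[[0,0,0.003,0,0,0],[0,0,0,0,0,0],[0,0,0,0,0,0],[0,0,0,0,0,0]]]'
python3 -m jog '[[[0,0,0,0,0,0],[0,0,0,0,0,0],[0,0,0,0,0,0],[0,0,0,0,0,0],[0,0,0,0,0,0],[0,0,0,0,0,0]]]' 0.65
python3 -m jog '[[[0,0,-0.03,0,0,0],[0,0,-0.06,0,0,0],[0,0,-0.12,0,0,0],[0,0,-0.15,0,0,0],[0,0,-0.18,0,0,0],[0,0,-0.18,0,0,0],[0,0,-0.18,0,0,0],[0,0,-0.18,0,0,0],[0,0,0,0,0,0],[0,0,0,0,0,0],[0,0,0,0,0,0]]]'
python3 -c "
from h import *
plan(.4037,-.2738,.24,99.3);plan(.5209,-.3023,.25,80)"
```

```text
t: 34.65
position: [0.5352, -0.0136, 0.0221]
orientation: [[-0.963, -0.269, 0.0], [-0.269, 0.963, 0.0], [-0.0, 0.0, -1.0]]
ft_force: [-3.1, 1.0, 6.0]
finger_gap: 0.0332
gripper_force: 35.5
t: 35.15
position: [0.5351, -0.0136, 0.0213]
orientation: [[-0.963, -0.269, -0.0], [-0.269, 0.963, 0.0], [0.0, 0.0, -1.0]]
ft_force: [0.1, -0.4, -0.1]
finger_gap: 0.0552
gripper_force: 0.0
t: 36.07
position: [0.535, -0.0136, 0.2381]
orientation: [[-0.963, -0.269, 0.001], [-0.269, 0.963, -0.0], [-0.001, -0.0, -1.0]]
ft_force: [-0.1, -0.5, 0.1]
finger_gap: 0.0555
gripper_force: 0.0
t 36.1 pos [ 0.535  -0.0136  0.2381] yaw 105.62 tilt [ 0.001 -0.   ] gap 0.0555 j6 -1.97
turn wz units 0.070 (after) shift units [ 0.858 -1.178 -0.009]
t 36.1 pos [ 0.535  -0.0136  0.2381] yaw 105.62 tilt [ 0.001 -0.   ] gap 0.0555 j6 -1.97
turn wz units 0.285 (after) shift units [-0.181 -1.434 -0.059]
```

```bash
python3 -m jog '[[[0,0,0,0,0,0.072],[0,0,0,0,0,0.071],[0,0,0,0,0,0.071],[0,0,0,0,0,0.071],[-0.011,-0.09,0,0,0,0],[-0.022,-0.18,0,0,0,0],[-0.024,-0.19,0,0,0,0],[-0.024,-0.19,0,0,0,0],[-0.024,-0.19,0,0,0,0],[-0.024,-0.19,0,0,0,0],[-0.024,-0.19,0,0,0,0],[-0.018,-0.14,0,0,0,0]]]' 1
python3 -m jog '[[[-0.01,-0.074,0,0,0,0],[0,0,0,0,0,0],[0,0,0,0,0,0],[0,0,0,0,0,0],[0,0,0,0,0,0]]]' 1
python3 - <<'E'
from h import *
plan(.5209,-.3023,.072,80)
C=cam('top'); im=C[0]; hsv=cv2.cvtColor(im,cv2.COLOR_RGB2HSV)
m=cv2.inRange(hsv,(10,80,90),(25,255,255)); m[:130]=0;m[245:]=0;m[:,:195]=0;m[:,285:]=0
cs,_=cv2.findContours(m,0,1);c=max(cs,key=cv2.contourArea);w=np.array([ray(C,*p,.045) for p in cv2.boxPoints(cv2.minAreaRect(c))]);print(w.mean(0).round(4),w.round(3).tolist())
D=cam('scene')
a=cv2.resize(im[135:245,200:285],None,fx=5,fy=5,interpolation=2);b=cv2.resize(D[0][165:255,220:300],None,fx=4.5,fy=5.5,interpolation=2)
o=np.zeros((550,785,3),np.uint8);o[:a.shape[0],:425]=a;o[:b.shape[0],425:785]=b;cv2.imwrite('pics/c.png',o[...,::-1])
E
```

```text
t: 37.07
position: [0.5198, -0.2899, 0.2346]
orientation: [[-0.984, 0.176, -0.004], [0.176, 0.984, 0.002], [0.005, 0.001, -1.0]]
ft_force: [0.2, 1.0, -0.1]
finger_gap: 0.0854
gripper_force: 0.0
t: 37.48
position: [0.5211, -0.3005, 0.2374]
orientation: [[-0.985, 0.172, -0.0], [0.172, 0.985, 0.001], [0.0, 0.001, -1.0]]
ft_force: [0.1, 0.0, -0.2]
finger_gap: 0.0857
gripper_force: 0.0
t 37.5 pos [ 0.5211 -0.3005  0.2374] yaw 80.10 tilt [-0.0001  0.0009] gap 0.0857 j6 -2.02
turn wz units 0.001 (after) shift units [-0.    -0.009  0.827]
[0.5894 0.0013 0.045 ] [[0.684, 0.091, 0.045], [0.718, -0.026, 0.045], [0.494, -0.088, 0.045], [0.462, 0.028, 0.045]]
```

View pics/c.png

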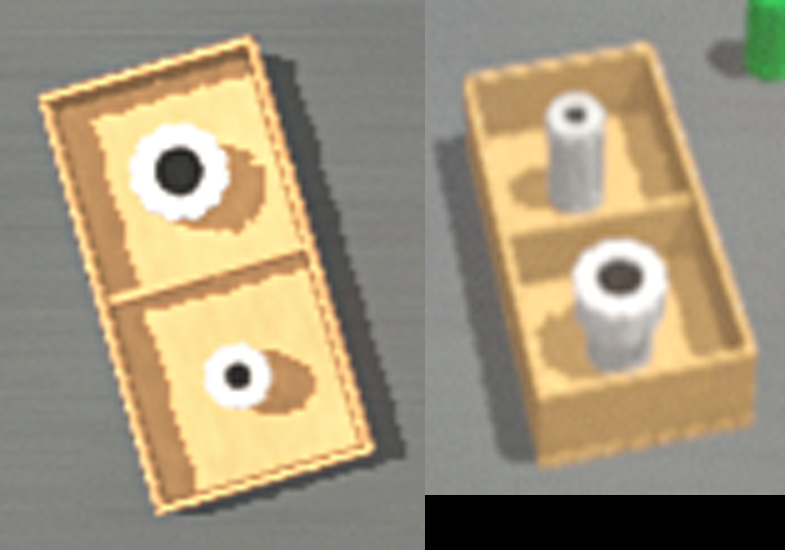

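Both parts stand upright in their compartments, with the cup at crop (180,171) and the hub at (237,376). The carton hasn't moved. I'll check the offsets in the carton frame, then take the bottle.

```bash
python3 - <<'E'
from h import *
C=cam('top');a=np.radians(15.6);R=np.array([[np.cos(a),-np.sin(a)],[np.sin(a),np.cos(a)]])
for n,X,Y,z in [("cup",180,171,.048),("hub",237,376,.054)]:
    print(n,(R.T@(ray(C,(X+.5)/5-.5+200,(Y+.5)/5-.5+135,z)[:2]-[.5894,.0013])).round(4))
E
python3 -m jog '[[[0,-0.009,0.1,0,0,0],[0,0,0.15,0,0,0],[0,0,0.15,0,0,0],[0,0,0.127,0,0,0],[0,0,0.1,0,0,0],[0,0,0.1,0,0,0],[0,0,0.1,0,0,0],[0,0,0,0,0,0],[0,0,0,0,0,0],[0,0,0,0,0,0],[0,0,0,0,0,0]]]' 1
```

```text
cup [ 0.0553 -0.0021]
hub [-0.0568 -0.0011]
t: 38.55
position: [0.5218, -0.3047, 0.0745]
orientation: [[-0.985, 0.174, 0.003], [0.174, 0.985, -0.002], [-0.004, -0.002, -1.0]]
ft_force: [0.4, -1.6, -0.1]
finger_gap: 0.0854
gripper_force: 0.0
```

```bash
python3 -m jog '[[[0,0,0,0,0,0],[0,0,0,0,0,0],[0,0,0,0,0,0]]]'
python3 -m jog '[[[0,0,0,0,0,0],[0,0,0,0,0,0],[0,0,0,0,0,0],[0,0,0,0,0,0],[0,0,0,0,0,0],[0,0,0,0,0,0],[0,0,0,0,0,0],[0,0,0,0,0,0],[0,0,0,0,0,0],[0,0,0,0,0,0]]]' 0 30
python3 -m jog '[[[0,0,-0.03,0,0,0],[0,0,-0.08,0,0,0],[0,0,-0.15,0,0,0],[0,0,-0.18,0,0,0],[0,0,-0.18,0,0,0],[0,0,-0.15,0,0,0],[0,0,-0.12,0,0,0],[0,0,0,0,0,0],[0,0,0,0,0,0]]]'
python3 -c "
from h import *
plan(.4109,.2437,.25,99.3)"
```

```text
t: 38.8
position: [0.5209, -0.3044, 0.0731]
orientation: [[-0.985, 0.174, 0.001], [0.174, 0.985, -0.001], [-0.002, -0.001, -1.0]]
ft_force: [-0.2, 0.5, -1.0]
finger_gap: 0.0856
gripper_force: 0.0
t: 39.63
position: [0.5206, -0.3042, 0.0722]
orientation: [[-0.985, 0.174, 0.0], [0.174, 0.985, -0.0], [-0.0, -0.0, -1.0]]
ft_force: [-1.1, 0.3, 1.2]
finger_gap: 0.0409
gripper_force: 30.8
t: 40.38
position: [0.521, -0.3045, 0.252]
orientation: [[-0.985, 0.174, 0.003], [0.174, 0.985, -0.002], [-0.003, -0.002, -1.0]]
ft_force: [-0.6, 1.0, -1.8]
finger_gap: 0.0413
gripper_force: 30.7
t 40.4 pos [ 0.521  -0.3045  0.252 ] yaw 79.97 tilt [ 0.003  -0.0021] gap 0.0413 j6 -2.02
turn wz units -0.215 (after) shift units [0.1   2.794 0.01 ]
```

```bash
python3 -m jog '[[[0,0,0,0,0,-0.072],[0,0,0,0,0,-0.072],[0,0,0,0,0,-0.071],[0.003,0.09,0,0,0,0],[0.005,0.15,0,0,0,0],[0.007,0.18,0,0,0,0],[0.007,0.18,0,0,0,0],[0.007,0.18,0,0,0,0],[0.007,0.18,0,0,0,0],[0.007,0.18,0,0,0,0],[0.007,0.18,0,0,0,0],[0.007,0.18,0,0,0,0]]]'
python3 -m jog '[[[0.007,0.18,0,0,0,0],[0.007,0.18,0,0,0,0],[0.007,0.18,0,0,0,0],[0.007,0.18,0,0,0,0],[0.007,0.18,0,0,0,0],[0.006,0.18,0,0,0,0],[0.005,0.15,0,0,0,0],[0.002,0.08,0,0,0,0],[0,0,0,0,0,0],[0,0,0,0,0,0],[0,0,0,0,0,0],[0,0,0,0,0,0]]]'
python3 -c "
from h import *
plan(.4109,.2437,.0745,99.3)"
```

```text
t: 41.38
position: [0.4587, -0.0083, 0.247]
orientation: [[-0.987, -0.161, -0.005], [-0.161, 0.987, 0.001], [0.005, 0.002, -1.0]]
ft_force: [-0.0, -0.2, -1.4]
finger_gap: 0.041
gripper_force: 30.8
t: 42.38
position: [0.4087, 0.2459, 0.2491]
orientation: [[-0.987, -0.16, -0.002], [-0.16, 0.987, -0.001], [0.002, -0.001, -1.0]]
ft_force: [-0.1, 0.0, -1.4]
finger_gap: 0.041
gripper_force: 30.9
t 42.4 pos [0.4087 0.2459 0.2491] yaw 99.23 tilt [-0.0016 -0.0012] gap 0.0410 j6 -1.31
turn wz units -0.001 (after) shift units [-0.009 -0.013  0.873]
```

```bash
python3 -m jog '[[[-0.005,-0.011,0.1,0,0,0],[0,0,0.15,0,0,0],[0,0,0.15,0,0,0],[0,0,0.14,0,0,0],[0,0,0.12,0,0,0],[0,0,0.1,0,0,0],[0,0,0.06,0,0,0],[0,0,0.03,0,0,0],[0,0,0.015,0,0,0],[0,0,0,0,0,0],[0,0,0,0,0,0],[0,0,0,0,0,0]]]'
python3 -m jog '[[[0,0,0.006,0,0,0],[0,0,0,0,0,0],[0,0,0,0,0,0],[0,0,0,0,0,0]]]'
python3 -c "
from h import *
plan(.4109,.2437,.072,99.3)"
```

```text
t: 43.38
position: [0.4111, 0.2453, 0.0785]
orientation: [[-0.987, -0.162, 0.003], [-0.162, 0.987, 0.001], [-0.003, 0.001, -1.0]]
ft_force: [0.1, -0.0, -1.3]
finger_gap: 0.0412
gripper_force: 30.9
t: 43.72
position: [0.4102, 0.2452, 0.0762]
orientation: [[-0.987, -0.162, 0.0], [-0.162, 0.987, 0.0], [-0.0, 0.0, -1.0]]
ft_force: [0.3, -0.6, -1.5]
finger_gap: 0.0413
gripper_force: 30.9
t 43.7 pos [0.4102 0.2452 0.0762] yaw 99.33 tilt [0.0004 0.0002] gap 0.0413 j6 -1.31
turn wz units 0.000 (after) shift units [-0.002 -0.008  0.021]
```

```bash
python3 -m jog '[[[0,-0.006,0.008,0,0,0],[0,0,0.008,0,0,0],[0,0,0.006,0,0,0],[0,0,0,0,0,0],[0,0,0,0,0,0],[0,0,0,0,0,0]]]'
python3 -m jog '[[[0,0,0,0,0,0],[0,0,0,0,0,0],[0,0,0,0,0,0],[0,0,0,0,0,0],[0,0,0,0,0,0],[0,0,0,0,0,0]]]' 1
python3 -m jog '[[[0,0,-0.05,0,0,0],[0,0,-0.12,0,0,0],[0,0,-0.15,0,0,0],[0,0,-0.18,0,0,0],[0,0,-0.18,0,0,0],[0,0,-0.12,0,0,0],[0,0,-0.05,0,0,0],[0,0,0,0,0,0],[0,0,0,0,0,0]]]'
python3 -c "
from h import *
plan(.4030,-.2733,.24,99.3)"
```

```text
t: 44.22
position: [0.4105, 0.2439, 0.0721]
orientation: [[-0.987, -0.162, 0.001], [-0.162, 0.987, 0.0], [-0.001, -0.0, -1.0]]
ft_force: [-1.8, -0.5, 4.4]
finger_gap: 0.0409
gripper_force: 31.5
t: 44.72
position: [0.4103, 0.2439, 0.0714]
orientation: [[-0.987, -0.162, -0.0], [-0.162, 0.987, 0.0], [0.0, 0.0, -1.0]]
ft_force: [-0.2, 0.1, -0.1]
finger_gap: 0.0855
gripper_force: 0.0
t: 45.47
position: [0.4101, 0.2438, 0.241]
orientation: [[-0.987, -0.162, -0.0], [-0.162, 0.987, -0.0], [0.0, -0.0, -1.0]]
ft_force: [-0.5, -1.6, -0.6]
finger_gap: 0.0854
gripper_force: 0.0
t 45.5 pos [0.4101 0.2438 0.241 ] yaw 99.32 tilt [-0.0003 -0.0001] gap 0.0854 j6 -1.32
turn wz units 0.000 (after) shift units [ 0.453 -2.546  0.005]
```

Now fetch the can.

```bash
python3 -m jog '[[[0.016,-0.09,0,0,0,0],[0.029,-0.16,0,0,0,0],[0.033,-0.185,0,0,0,0],[0.033,-0.185,0,0,0,0],[0.033,-0.185,0,0,0,0],[0.033,-0.185,0,0,0,0],[0.033,-0.185,0,0,0,0],[0.033,-0.185,0,0,0,0],[0.033,-0.185,0,0,0,0],[0.033,-0.185,0,0,0,0],[0.033,-0.185,0,0,0,0],[0.033,-0.185,0,0,0,0]]]'
python3 -m jog '[[[0.033,-0.185,0,0,0,0],[0.024,-0.16,0,0,0,0],[0.014,-0.08,0,0,0,0],[0,0,0,0,0,0],[0,0,0,0,0,0],[0,0,0,0,0,0],[0,0,0,0,0,0]]]'
python3 -c "
from h import *
plan(.4030,-.2733,.072,99.3)"
```

```text
t: 46.47
position: [0.4027, -0.1839, 0.2383]
orientation: [[-0.987, -0.162, -0.005], [-0.162, 0.987, 0.003], [0.004, 0.004, -1.0]]
ft_force: [1.3, 0.2, -0.3]
finger_gap: 0.0851
gripper_force: 0.0
t: 47.05
position: [0.4039, -0.2675, 0.2406]
orientation: [[-0.987, -0.164, -0.001], [-0.164, 0.987, 0.002], [0.001, 0.002, -1.0]]
ft_force: [1.0, 1.0, -0.1]
finger_gap: 0.0852
gripper_force: 0.0
t 47.0 pos [ 0.4039 -0.2675  0.2406] yaw 99.41 tilt [-0.0012  0.0016] gap 0.0852 j6 -2.44
turn wz units 0.001 (after) shift units [ 0.009 -0.028  0.843]
```

```bash
python3 -m jog '[[[0.009,-0.022,0.1,0,0,0],[0,0,0.15,0,0,0],[0,0,0.15,0,0,0],[0,0,0.143,0,0,0],[0,0,0.1,0,0,0],[0,0,0.1,0,0,0],[0,0,0.1,0,0,0],[0,0,0,0,0,0],[0,0,0,0,0,0],[0,0,0,0,0,0],[0,0,0,0,0,0],[0,0,0,0,0,0]]]' 1
python3 -m jog '[[[0,0,0,0,0,0],[0,0,0,0,0,0],[0,0,0,0,0,0]]]'
```

```text
t: 48.05
position: [0.404, -0.2742, 0.0748]
orientation: [[-0.987, -0.162, 0.003], [-0.162, 0.987, -0.002], [-0.002, -0.003, -1.0]]
ft_force: [0.3, -0.7, 0.8]
finger_gap: 0.0852
gripper_force: 0.0
t: 48.3
position: [0.4032, -0.2737, 0.0734]
orientation: [[-0.987, -0.162, 0.001], [-0.162, 0.987, -0.001], [-0.001, -0.001, -1.0]]
ft_force: [0.2, -0.3, 0.7]
finger_gap: 0.0852
gripper_force: 0.0
```

```bash
python3 -m jog '[[[0,0,0,0,0,0],[0,0,0,0,0,0],[0,0,0,0,0,0],[0,0,0,0,0,0],[0,0,0,0,0,0],[0,0,0,0,0,0],[0,0,0,0,0,0],[0,0,0,0,0,0],[0,0,0,0,0,0],[0,0,0,0,0,0]]]' 0 35
python3 -m jog '[[[0,0,-0.03,0,0,0],[0,0,-0.08,0,0,0],[0,0,-0.15,0,0,0],[0,0,-0.18,0,0,0],[0,0,-0.18,0,0,0],[0,0,-0.15,0,0,0],[0,0,-0.12,0,0,0],[0,0,0,0,0,0],[0,0,0,0,0,0]]]'
python3 -c "
from h import *
plan(.3947,.3479,.25,99.3)"
```

```text
t: 49.13
position: [0.4031, -0.2735, 0.0731]
orientation: [[-0.987, -0.162, 0.0], [-0.162, 0.987, 0.0], [-0.0, 0.0, -1.0]]
ft_force: [-0.2, 1.1, 3.9]
finger_gap: 0.0487
gripper_force: 36.8
t: 49.88
position: [0.4034, -0.2741, 0.2519]
orientation: [[-0.987, -0.162, 0.002], [-0.162, 0.987, -0.002], [-0.002, -0.002, -1.0]]
ft_force: [-0.1, 0.7, -2.7]
finger_gap: 0.0492
gripper_force: 36.8
t 49.9 pos [ 0.4034 -0.2741  0.2519] yaw 99.31 tilt [ 0.0019 -0.002 ] gap 0.0492 j6 -2.45
turn wz units 0.000 (after) shift units [-0.46   3.076  0.01 ]
```

```bash
python3 -m jog '[[[-0.013,0.09,0,0,0,0],[-0.022,0.15,0,0,0,0],[-0.028,0.185,0,0,0,0],[-0.028,0.185,0,0,0,0],[-0.028,0.185,0,0,0,0],[-0.028,0.185,0,0,0,0],[-0.028,0.185,0,0,0,0],[-0.028,0.185,0,0,0,0],[-0.028,0.185,0,0,0,0],[-0.028,0.185,0,0,0,0],[-0.028,0.185,0,0,0,0],[-0.028,0.185,0,0,0,0]]]'
python3 -m jog '[[[-0.028,0.185,0,0,0,0],[-0.028,0.185,0,0,0,0],[-0.028,0.185,0,0,0,0],[-0.028,0.185,0,0,0,0],[-0.022,0.15,0,0,0,0],[-0.012,0.08,0,0,0,0],[0,0,0,0,0,0],[0,0,0,0,0,0],[0,0,0,0,0,0],[0,0,0,0,0,0],[0,0,0,0,0,0]]]'
python3 -c "
from h import *
plan(.3947,.3479,.0755,99.3)"
```

```text
t: 50.88
position: [0.3959, 0.1506, 0.2479]
orientation: [[-0.987, -0.162, -0.005], [-0.162, 0.987, -0.001], [0.005, -0.001, -1.0]]
ft_force: [1.1, -0.7, -1.8]
finger_gap: 0.0489
gripper_force: 36.9
t: 51.8
position: [0.395, 0.3441, 0.2507]
orientation: [[-0.987, -0.16, -0.0], [-0.16, 0.987, -0.0], [0.0, -0.0, -1.0]]
ft_force: [0.4, -0.1, -2.9]
finger_gap: 0.0489
gripper_force: 37.0
t 51.8 pos [0.395  0.3441 0.2507] yaw 99.22 tilt [-0.0002 -0.0005] gap 0.0489 j6 -1.12
turn wz units -0.001 (after) shift units [-0.001  0.019  0.876]
```

```bash
python3 -m jog '[[[0,0.019,0.1,0,0,0],[0,0,0.15,0,0,0],[0,0,0.15,0,0,0],[0,0,0.14,0,0,0],[0,0,0.12,0,0,0],[0,0,0.1,0,0,0],[0,0,0.06,0,0,0],[0,0,0.03,0,0,0],[0,0,0.015,0,0,0],[0,0,0,0,0,0],[0,0,0,0,0,0],[0,0,0,0,0,0]]]'
python3 -m jog '[[[0,0,0.006,0,0,0],[0,0,0,0,0,0],[0,0,0,0,0,0],[0,0,0,0,0,0]]]'
python3 -c "
from h import *
plan(.3947,.3479,.0727,99.3)"
```

```text
t: 52.8
position: [0.3952, 0.3497, 0.0797]
orientation: [[-0.987, -0.162, 0.003], [-0.162, 0.987, 0.002], [-0.003, 0.001, -1.0]]
ft_force: [0.1, 0.7, -2.6]
finger_gap: 0.0489
gripper_force: 37.0
t: 53.13
position: [0.3943, 0.3492, 0.077]
orientation: [[-0.987, -0.162, 0.0], [-0.162, 0.987, 0.0], [-0.0, 0.0, -1.0]]
ft_force: [0.4, 0.1, -2.0]
finger_gap: 0.0489
gripper_force: 37.0
t 53.1 pos [0.3943 0.3492 0.077 ] yaw 99.32 tilt [0.0003 0.0003] gap 0.0489 j6 -1.12
turn wz units 0.000 (after) shift units [-0.001 -0.007  0.021]
```

```bash
python3 -m jog '[[[0,-0.006,0.008,0,0,0],[0,0,0.008,0,0,0],[0,0,0.004,0,0,0],[0,0,0,0,0,0],[0,0,0,0,0,0],[0,0,0,0,0,0]]]'
```

```text
t: 53.63
position: [0.3946, 0.3479, 0.0731]
orientation: [[-0.987, -0.162, 0.001], [-0.162, 0.987, 0.0], [-0.001, -0.0, -1.0]]
ft_force: [0.1, -1.0, 2.0]
finger_gap: 0.0489
gripper_force: 37.3
```

Contact. Release, lift, back away, check.

```bash
python3 -m jog '[[[0,0,0,0,0,0],[0,0,0,0,0,0],[0,0,0,0,0,0],[0,0,0,0,0,0],[0,0,0,0,0,0],[0,0,0,0,0,0]]]' 1
python3 -m jog '[[[0,0,-0.05,0,0,0],[0,0,-0.12,0,0,0],[0,0,-0.15,0,0,0],[0,0,-0.18,0,0,0],[0,0,-0.18,0,0,0],[0,0,-0.15,0,0,0],[0.15,0.1,0,0,0,0],[0.15,0.15,0,0,0,0],[0.15,0.15,0,0,0,0],[0.1,0.1,0,0,0,0],[0,0,0,0,0,0],[0,0,0,0,0,0]]]'
python3 - <<'E'
from h import *
C=cam('top'); a=cv2.resize(C[0][130:300,65:290],None,fx=3.5,fy=3.5,interpolation=2); cv2.imwrite('pics/e.png',a[...,::-1])
E
```

```text
t: 54.13
position: [0.3944, 0.3479, 0.0727]
orientation: [[-0.987, -0.162, -0.0], [-0.162, 0.987, 0.0], [-0.0, 0.0, -1.0]]
ft_force: [-0.4, -0.2, 0.9]
finger_gap: 0.0855
gripper_force: 0.0
t: 55.13
position: [0.2699, 0.4285, 0.2396]
orientation: [[-0.986, -0.165, 0.001], [-0.165, 0.986, 0.001], [-0.001, 0.001, -1.0]]
ft_force: [0.9, -0.5, 0.6]
finger_gap: 0.0852
gripper_force: 0.0
```

View pics/e.png

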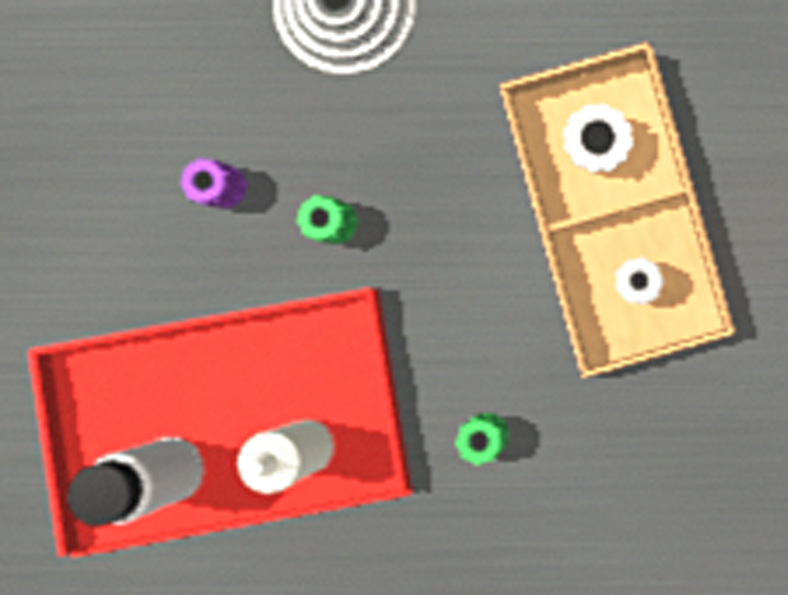

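The can's cap (104,492) and the bottle (268,463) are within about 1.5 px (roughly 3 mm) of their starting positions. The parts are centred in the box, and everything is upright.

```bash
python3 -c "
from h import *
print(order.hand_in())"
```

```text
the job is handed in; nothing more can be done
None
```

I handed the job in at about 55 s of the 144 s limit, with no verdict returned: the cup and freehub measured within about 2 mm of their compartment middles, the can and bottle were back within about 3 mm of where they started, the box had not moved, and everything was upright and released.

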